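# Find the hidden catch of the cash box

### The arm

A 6-joint arm with a two-finger parallel gripper is mounted at the origin on the work surface. World frame = base frame: x ahead of the robot, y to its left, z up, the work surface at z = 0. Lengths are in m, angles in rad, forces in N, time in s.
With the tool pointing down it reaches from about 0.25 to 0.775 m from the base axis. Payload 4 kg.
Tool frame: the origin (TCP) lies at the very end of the fingers, on their centre line; the grasp point (between the pads) lies 19 mm behind it; z points along the fingers, x is the direction in which the jaws open and shut, and the axes are right-handed (so a half turn about z gives the same grasp; the last joint's range is limited). The gripper opens to 94 mm and grips with 3 to 60 N. Pads are 16 mm wide; open, the fingers measure 119 mm over their backs; the gripper's body (75 mm by 177 mm) begins 78 mm behind the grasp point.
Start: joints at [1.104, 0.087, 1.371, -0, 1.684, -0.103], TCP at [0.196, 0.514, 0.206] pointing down, gripper open.
Joint ranges: [-3.1, 3.1], [-0.76, 2.03], [0.27, 2.55], [-1.08, 4.22], [0.17, 2.65], [-2.57, 2.57]. Speed limits (rad/s): [2.79, 2.79, 3.14, 3.14, 3.14, 3.14].

### API

Orientations are given as [roll, pitch, yaw] about the fixed x, y, z axes, in that order (R = Rz(yaw) Ry(pitch) Rx(roll)).
In Python, from bench import robot, cams, ticket gives the robot as it stands.
- The arm moves only by the tool jog_arm, never from a script. Its argument "series" is a list of rows, each an object of numbers: "x", "y", "z": the shift along the tool's x, y, z in m; "rx", "ry", "rz": the turn, a rotation vector about the tool's x, y, z in degrees. A call has 1 to 12 rows; each row shifts and turns the pose as measured when the row begins, along the tool's axes as they then stand; what a row does not reach is not made up. A row lasts 1/12 s, in which the tool goes at most 41.7 mm and 7.16 degrees, less where a joint would pass 70% of its speed; a pose out of reach is approached as far as the arm can. A call with a gripper value outside its range is refused whole. "claw" is the opening, from 0 (shut) to 1 (fully open), set as the call begins (left out, the last holds). The fingers move at their own pace and stop on an object; the grip force is fixed at half the most. Time passes only in rows, so rows that do not move let the fingers close. It gives the time, the measured TCP pose, the force and the opening at its end, in the units of the state.
- robot.get_obs(): the state, without advancing time (a new reading comes with each control period).
- cams.snapshot(name): name is "side" or "top" or "wrist"; returns a dict with "img" (480x640x3 uint8, red, green, blue), "mtx" (3x3 intrinsics, pixels), "origin" and "attitude" of the camera in the world. Camera axes: x right, y down, z forward; pixel columns grow to the right and rows downward; lengths in m; the calibration is good to about 2 mm. A picture is of the moment at which its call begins. There is no depth.
- ticket.close_job(): hands the job in, once; it reports no verdict.
Trained networks look in a picture, given as the dict that the camera call returned (one of the last four; its "shot" number tells which), for a name from the list of things; names that differ only in an ending like _2 or _b are one class to them, and where a whole thing is asked for, a point or a joint stands for the part that bears it (a point fixed in the world has none). Each returns a list of dicts, best first, with "p" (0 to 1); they miss things now and then, are a little off and sometimes report something else, mostly with a low value. They report only what shows in the picture. A call takes as long as a camera call.
- cams.look_for(thing, picture): "bbox" ([left, top, width, height] in pixels, round what is visible of it).
The state is a dict: "time": time; "joint_positions": joint angles; "qvel": joint speeds; "joint_torque": joint torques, N m; "tool_pos": TCP position; "ee_rot": TCP orientation; "wrist_force": force on the tool from outside, world axes, zero at the start; "wrist_torque": the same for the moment, N m; "width": finger opening in m.
Only numpy, scipy, OpenCV 4.12 (cv2) and the standard library are available. Lean on these libraries where they do the work, as an engineer would, in place of code of your own. Each camera call takes 0.05 s, during which the arm holds its last target.

### The job

The shop's cash box on the counter is opened by a concealed catch, a pad of the same metal lying almost flush somewhere along the bare metal panel in front of its lid. Feel along the panel with a fingertip until you find the pad that gives, press it fully in so that the lid pops up and stays up by itself, then take the hand away. Leave the lid itself untouched and leave the jars, the steel cup and the dish where they stand: nothing is picked up.

Things in the scene. Friction and masses are not known exactly. Their poses are not given: they have to be found in the camera images.
- cashbox: Grey steel cash box, 250 (x, front to back) x 390 (y) x 90 mm high, fixed. Origin: centre of its underside; own x points from the front to the lid's hinge at the back, y along its width, z up. Its front part (robot's side) has a window 70 (x) x 172 mm (y) in its top, where a bare metal panel lies 6 mm below the box's top; the rear part is the lid.
- panel_mid (a point): Centre of the window, on the metal panel's surface, 84 mm above the counter; axes as the cash box. The panel is level and rigid except for the catch, a pad in a 38 (x) x 58 mm (y) cut-out. The catch is centred at x = 0 here, but at any y from -0.05 to +0.05 m: its place is not reported, and is to be felt or seen.
- catch (a joint): Travel of the catch straight down, m: 0 at rest, 0.006 fully in. Pad of the panel's metal, 36 (x) x 56 mm (y), hairline gap around; its top is 2 mm below the panel at rest, 8 mm fully in: the pressing fingertips must fit wholly inside the cut-out. It yields to 3 to 4 N down to a hard stop, has no return spring and stays where it is pushed.
- lid_angle (a joint): Opening angle of the lid, rad: 0 shut, about 0.3 popped up. It is linked to the catch and rises in step with it (0.05 rad per mm), light and balanced, so that it stays up when the catch stays in.
- lid: The lid: grey plate 128 (x) x 374 (y) x 5 mm in the rear part of the box's top; origin on its hinge line along its back edge, 88 mm above the counter; when shut, its front edge is 56 mm behind the middle line of the metal panel, and rises about 38 mm when popped up. To be left untouched.
- jar_tall: Clip-top preserve jar, dark, 72 mm in diameter, 115 mm high, loose on the counter to the left of the box; origin at the centre of its underside. A bystander.
- jar_short: Clip-top preserve jar, amber, 76 mm in diameter, 85 mm high, loose on the counter to the right of the box; origin at the centre of its underside. A bystander.
- shaker: Steel cup, 80 mm in diameter, 130 mm high, loose to the left of the box; origin at the centre of its underside. A bystander.
- dish: Small white tasting dish, 64 mm in diameter, 22 mm high, loose on the box's top just to the right of the metal panel (its centre about 155 mm from the panel's middle); origin at the centre of its underside. A bystander.

How it is judged:
By the outcome, as a careful person would: the job done as asked, in the order asked, and still so for the second after the job is handed in, with the robot touching nothing.
It also fails if it takes over 45 s, if anything falls off the work surface, if the arm or the gripper's body presses on something with over 40 N, if the wrist force passes 120 N, or if a joint passes its speed limit or range.

## Working session

There is one attempt and no reset: what is moved stays moved. The work goes in short steps, Python scripts to look and compute and a tool call to move; the robot and the scene stay as the last step left them, time stands still between calls to the robot, and variables do not carry over. Pictures are saved under pics/ and viewed, and the job is handed in when it is done.

Besides the shell and the picture viewer there is one more tool, called after "Request:" as name(argument=value, ...) on one line, values as JSON. jog_arm: Moves the arm, as the interface text tells. Its arguments: {"type":"object","properties":{"series":{"type":"array","items":{"type":"object","properties":{"x":{"type":"number"},"y":{"type":"number"},"z":{"type":"number"},"rx":{"type":"number"},"ry":{"type":"number"},"rz":{"type":"number"}}}},"claw":{"type":"number"}},"required":["series"]}

```bash
mkdir -p pics; python3 - <<'E'
from bench import robot, cams
import cv2
o=robot.get_obs();print({k:o[k] for k in('time','tool_pos','ee_rot','wrist_force','width')})
for n in('top','side','wrist'):
    s=cams.snapshot(n);cv2.imwrite(f'pics/{n}0.png',s['img'][:,:,::-1])
    print(n,s['mtx'],s['origin'],s['attitude'])
    for t in('cashbox','lid','catch','dish'):
        print(t,[(d['bbox'],d['p']) for d in cams.look_for(t,s)][:2])
E
```

```text
{'time': 0.0, 'tool_pos': array([0.1954697 , 0.51352796, 0.20432349]), 'ee_rot': array([-3.14138989e+00,  2.11564004e-03,  1.20700182e+00]), 'wrist_force': array([ 0.05599272,  0.04452315, -0.44488068]), 'width': 0.09410195541080912}
top [[589.76715118   0.         328.39641934]
 [  0.         589.76715118 245.30367989]
 [  0.           0.           1.        ]] [0.4654346  0.02278394 1.09570965] [-2.98693449  0.00400658 -1.55704859]
cashbox []
lid [([190.3, 183.0, 218.2, 98.6], 0.75)]
catch [([301.5, 284.4, 38.6, 27.3], 0.78)]
dish [([379.8, 263.7, 34.6, 40.8], 0.7)]
side [[603.53623558   0.         319.36321222]
 [  0.         603.53623558 234.95708141]
 [  0.           0.           1.        ]] [ 0.54612058 -0.8940419   0.64095767] [-2.1010765  -0.01483611 -0.07146921]
cashbox [([228.6, 179.3, 177.8, 158.2], 0.79)]
lid [([283.8, 179.7, 112.7, 103.8], 0.67)]
catch [([258.7, 232.1, 23.7, 14.0], 0.76)]
dish [([266.2, 256.9, 38.9, 26.1], 0.92)]
wrist [[331.45478872   0.         321.85056844]
 [  0.         331.45478872 235.62215484]
 [  0.           0.           1.        ]] [0.12718539 0.54049023 0.38487593] [2.88759163e+00 4.04762716e-05 1.20777161e+00]
cashbox []
lid []
catch []
dish []
```

View pics/top0.png

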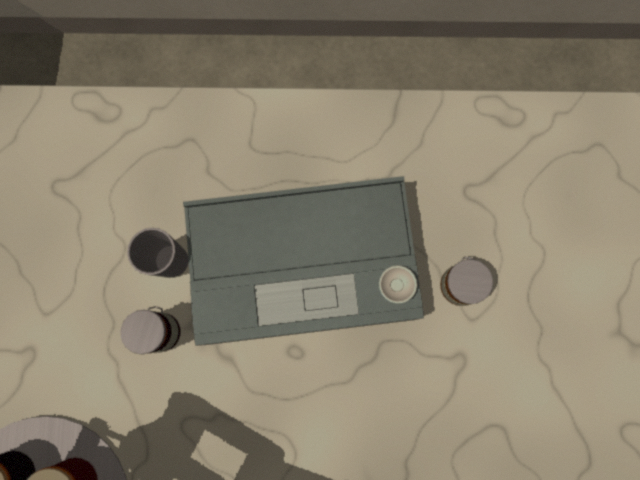

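View pics/side0.png

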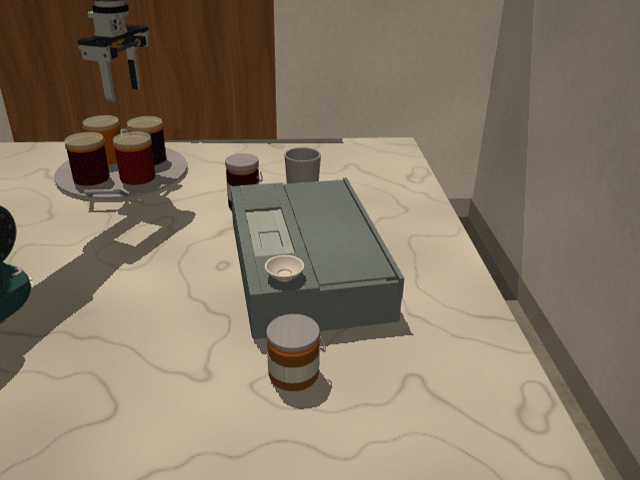

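```bash
python3 - <<'E'
import cv2
a=cv2.imread('pics/top0.png')[240:340,220:430];a=cv2.convertScaleAbs(a,alpha=1.5)
cv2.imwrite('pics/topz.png',cv2.resize(a,(798,380),interpolation=cv2.INTER_CUBIC))
E
```

```text
(no output)
```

View pics/topz.png

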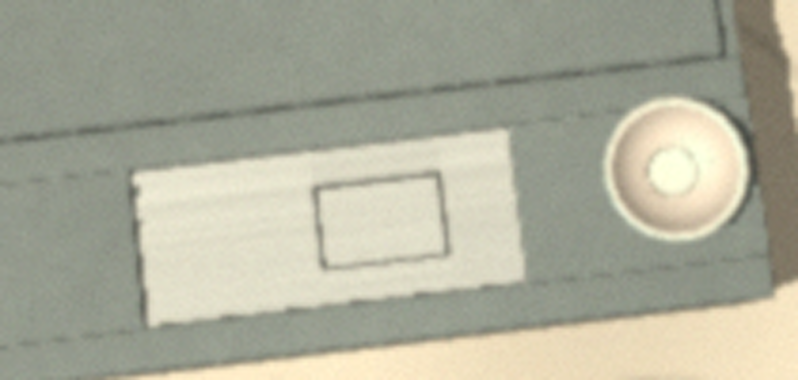

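```bash
cat > h.py <<'E'
import numpy as np
from scipy.spatial.transform import Rotation as R
def ray(s,uv,z):
    d=R.from_euler('xyz',s['attitude']).as_matrix()@np.linalg.inv(s['mtx'])@[uv[0],uv[1],1]
    o=np.array(s['origin']);return o+d*(z-o[2])/d[2]
def plan(o,p,yaw):
    T=R.from_euler('xyz',o['ee_rot']);G=R.from_euler('xyz',[np.pi,0,yaw])
    return T.inv().apply(np.array(p)-o['tool_pos']),np.degrees((T.inv()*G).as_rotvec())
E
python3 - <<'E'
from h import *
from bench import robot,cams
s=cams.snapshot('top')
f=lambda p:(p[0]/3.8+220-.4,p[1]/3.8+240-.4)
P=[ray(s,f(p),.083) for p in[(313,187),(438,172),(450,257),(323,269)]]
W=[ray(s,f(p),.09) for p in[(131,171),(509,128),(525,280),(147,326)]]
for n,q in(('pad',P),('win',W)):
    q=np.array(q);print(n,q.mean(0),[np.linalg.norm(q[i]-q[i-1]) for i in range(4)])
    d=(q[0]-q[1])+(q[3]-q[2]);print('yaw of box y',np.degrees(np.arctan2(d[1],d[0])))
s2=cams.snapshot('side')
b=cams.look_for('catch',s2)[0]['bbox'];print('side pad',ray(s2,(b[0]+b[2]/2,b[1]+b[3]/2),.082))
b=cams.look_for('catch',s)[0]['bbox'] if 0 else None
c=np.array(P).mean(0)
print(c)
d=(P[0]-P[1])+(P[3]-P[2]);yaw=np.arctan2(d[1],d[0])
print(plan(robot.get_obs(),[c[0],c[1],.14],yaw))
E
```

```text
pad [0.53200465 0.04238354 0.083     ] [np.float64(0.03720093889778932), np.float64(0.05694148241619139), np.float64(0.038678181338039616), np.float64(0.05737029591646393)]
yaw of box y 96.88261598015934
win [0.52912853 0.0658731  0.09      ] [np.float64(0.06960595321117806), np.float64(0.17119791244890897), np.float64(0.06844869746876363), np.float64(0.1695462789012549)]
yaw of box y 97.47481275127265
side pad [0.53170762 0.04704041 0.082     ]
[0.53200465 0.04238354 0.083     ]
(array([-0.32111768,  0.48207824,  0.06549358]), array([ 3.19446856e-03, -6.79109776e-03, -2.77265267e+01]))
```

Request:
jog_arm(series=[{"rz": -6.9}, {"rz": -6.9}, {"rz": -6.9}, {"rz": -6.9}, {"x": -0.03, "y": 0.016}, {"x": -0.03, "y": 0.016}, {"x": -0.03, "y": 0.016}, {"x": -0.03, "y": 0.016}, {"x": -0.03, "y": 0.016}, {"x": -0.03, "y": 0.016}, {"x": -0.03, "y": 0.016}, {"x": -0.03, "y": 0.016}], claw=0)

```text
invalid input
```

Request:
jog_arm(series=[{"x": -0.03, "y": 0.016}, {"x": -0.03, "y": 0.016}, {"x": -0.03, "y": 0.016}, {"x": -0.03, "y": 0.016}, {"x": -0.03, "y": 0.016}, {"x": -0.03, "y": 0.016}, {"x": -0.03, "y": 0.016}, {}])

```text
invalid input
```

```bash
python3 - <<'E'
from h import *
from bench import robot,cams
import cv2
s=cams.snapshot('wrist');cv2.imwrite('pics/w1.png',s['img'][:,:,::-1])
for z in(.083,):
  for d in cams.look_for('catch',s)[:2]:
    b=d['bbox'];print(b,d['p'],ray(s,(b[0]+b[2]/2,b[1]+b[3]/2),.082))
o=robot.get_obs();print(o['time'],o['tool_pos'],o['ee_rot'],o['width'],o['wrist_force'])
print(plan(o,[.532,.0424,.1],np.radians(97.2)))
E
```

```text
1.0 [0.19572294 0.51402987 0.20553332] [ 3.14157196e+00 -1.53579484e-04  1.20698456e+00] 0.0942961811935913 [ 0.54095108 -0.13680369  0.92430311]
(array([-0.32111607,  0.48208896,  0.10549398]), array([ 3.31534037e-03, -8.33291703e-03, -2.80448791e+01]))
```

View pics/w1.png

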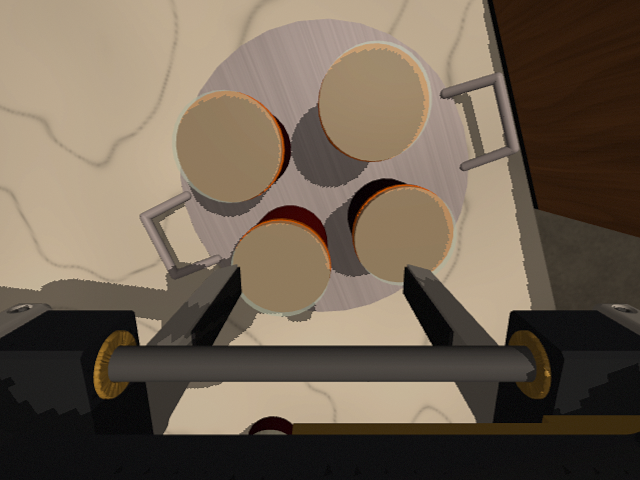

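The rows may need all six numbers, so I'll try one with everything filled in.

Request:
jog_arm(series=[{"x": 0, "y": 0, "z": 0, "rx": 0, "ry": 0, "rz": -7}, {"x": 0, "y": 0, "z": 0, "rx": 0, "ry": 0, "rz": -7}, {"x": 0, "y": 0, "z": 0, "rx": 0, "ry": 0, "rz": -7}, {"x": 0, "y": 0, "z": 0, "rx": 0, "ry": 0, "rz": -7}], claw=0)

```text
time: 1.33
tool_pos: [0.1957, 0.5141, 0.2055]
ee_rot: [3.142, -0.0, 1.709]
wrist_force: [0.3, 1.3, -0.1]
width: 0.0706
```

Request:
jog_arm(series=[{"x": -0.03, "y": 0.016, "z": 0, "rx": 0, "ry": 0, "rz": 0}, {"x": -0.03, "y": 0.016, "z": 0, "rx": 0, "ry": 0, "rz": 0}, {"x": -0.03, "y": 0.016, "z": 0, "rx": 0, "ry": 0, "rz": 0}, {"x": -0.03, "y": 0.016, "z": 0, "rx": 0, "ry": 0, "rz": 0}, {"x": -0.03, "y": 0.016, "z": 0, "rx": 0, "ry": 0, "rz": 0}, {"x": -0.03, "y": 0.016, "z": 0, "rx": 0, "ry": 0, "rz": 0}, {"x": -0.03, "y": 0.016, "z": 0, "rx": 0, "ry": 0, "rz": 0}, {"x": -0.03, "y": 0.016, "z": 0, "rx": 0, "ry": 0, "rz": 0}, {"x": -0.03, "y": 0.016, "z": 0, "rx": 0, "ry": 0, "rz": 0}, {"x": -0.03, "y": 0.016, "z": 0, "rx": 0, "ry": 0, "rz": 0}, {"x": -0.03, "y": 0.016, "z": 0, "rx": 0, "ry": 0, "rz": 0}, {"x": -0.03, "y": 0.016, "z": 0, "rx": 0, "ry": 0, "rz": 0}], claw=0)

```text
time: 2.33
tool_pos: [0.4443, 0.1775, 0.2052]
ee_rot: [3.138, -0.004, 1.73]
wrist_force: [0.9, 0.5, -0.1]
width: 0.0004
```

```bash
cat > look.py <<'E'
from h import *
from bench import robot,cams
import cv2,sys
n=sys.argv[1]
s=cams.snapshot('wrist');cv2.imwrite(f'pics/w{n}.png',s['img'][:,:,::-1])
for d in cams.look_for('catch',s)[:2]:
    b=d['bbox'];print(b,d['p'],ray(s,(b[0]+b[2]/2,b[1]+b[3]/2),.082))
o=robot.get_obs();print(o['time'],o['tool_pos'],o['ee_rot'],o['width'],o['wrist_force'])
print(plan(o,[.532,.0424,.1],np.radians(97.2)))
E
python3 look.py 2
```

```text
[143.6, 273.7, 58.1, 37.5] 0.59 [0.53027564 0.04363195 0.082     ]
2.4333 [0.44584703 0.17526679 0.20469692] [ 3.13846829e+00 -1.86316409e-03  1.72304669e+00] 0.0003047509352562761 [0.20680164 0.39554677 0.76286878]
(array([-0.14459085,  0.06467883,  0.10463029]), array([ 0.1775832 , -0.10912474,  1.52313487]))
```

View pics/w2.png

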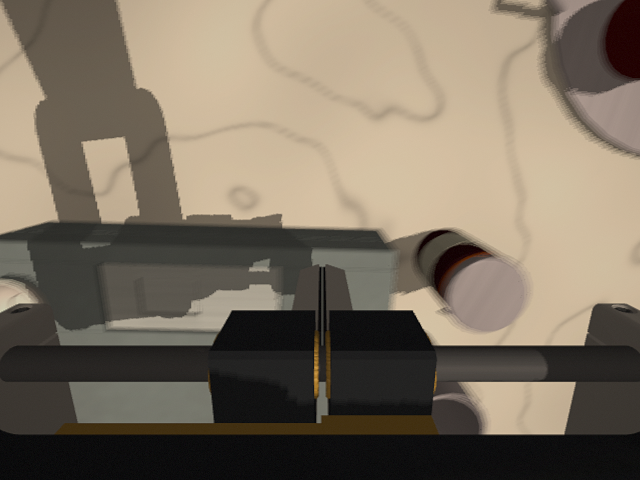

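The wrist view shows the panel at left (about 105–285, 262–330). The wrist camera's pad estimate agrees with the top camera's to within 2 mm, so I'll move above it.

Request:
jog_arm(series=[{"x": -0.029, "y": 0.013, "z": 0.01, "rx": 0, "ry": 0, "rz": 0.3}, {"x": -0.029, "y": 0.013, "z": 0.01, "rx": 0, "ry": 0, "rz": 0.3}, {"x": -0.029, "y": 0.013, "z": 0.01, "rx": 0, "ry": 0, "rz": 0.3}, {"x": -0.029, "y": 0.013, "z": 0.01, "rx": 0, "ry": 0, "rz": 0.3}, {"x": -0.029, "y": 0.013, "z": 0.01, "rx": 0, "ry": 0, "rz": 0.3}, {"x": 0, "y": 0, "z": 0, "rx": 0, "ry": 0, "rz": 0}], claw=0)

```text
time: 2.93
tool_pos: [0.5341, 0.0404, 0.1544]
ee_rot: [3.134, -0.007, 1.701]
wrist_force: [-0.8, 0.0, 0.0]
width: 0.0005
```

```bash
python3 look.py 3
```

```text
[291.4, 213.7, 69.3, 53.7] 0.82 [0.53034047 0.04440501 0.082     ]
[92.4, 166.3, 532.5, 264.4] 0.69 [0.57629083 0.07782006 0.082     ]
3.0333 [0.53307164 0.04397604 0.15647261] [ 3.13193    -0.00951034  1.70367635] 0.0004396820456558966 [ 0.1418354  -0.32536498  0.30201903]
(array([-0.00195717, -0.00181646,  0.05644164]), array([ 0.55165639, -0.54689308,  0.41082567]))
```

View pics/w3.png

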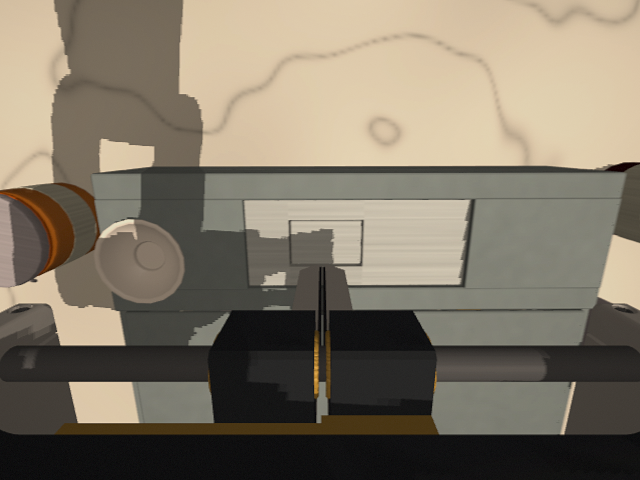

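The pad outline shows at (290,220)–(362,265), in line with the fingers. I'll level the tool and come down in steps.

Request:
jog_arm(series=[{"x": 0, "y": -0.002, "z": 0.015, "rx": 0.5, "ry": -0.5, "rz": 0.4}, {"x": 0, "y": 0, "z": 0.015, "rx": 0, "ry": 0, "rz": 0}, {"x": 0, "y": 0, "z": 0.015, "rx": 0, "ry": 0, "rz": 0}, {"x": 0, "y": 0, "z": 0.01, "rx": 0, "ry": 0, "rz": 0}, {"x": 0, "y": 0, "z": 0, "rx": 0, "ry": 0, "rz": 0}, {"x": 0, "y": 0, "z": 0, "rx": 0, "ry": 0, "rz": 0}], claw=0)

```text
time: 3.53
tool_pos: [0.5288, 0.053, 0.1004]
ee_rot: [3.137, -0.002, 1.706]
wrist_force: [0.1, -0.0, 0.6]
width: 0.0006
```

```bash
python3 look.py 4
```

```text
[262.5, 242.0, 86.7, 55.2] 0.61 [0.53050886 0.043703   0.082     ]
3.6333 [0.5292746  0.05258961 0.10097022] [ 3.13647313e+00 -1.50382877e-03  1.70521671e+00] 0.0005329692641621631 [ 0.09354052 -0.17650031 -0.11200496]
(array([-0.01046439,  0.00133034,  0.00096131]), array([ 0.29294815, -0.08744659,  0.50149908]))
```

View pics/w4.png

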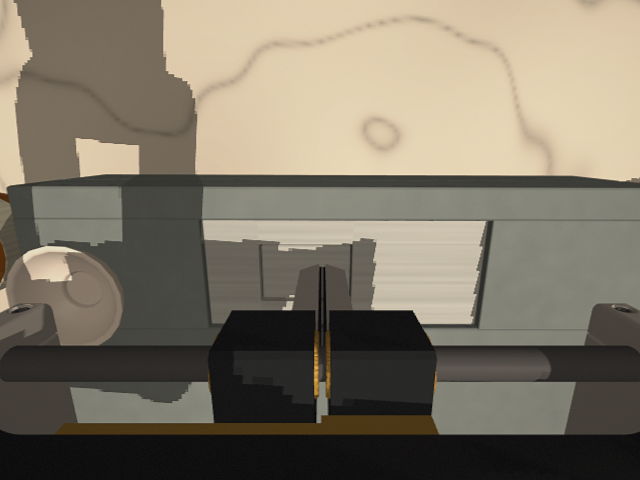

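It has drifted 9 mm along the box's y: the pad's middle is at column 306 and the fingers are at 323. I'll correct that before touching.

Request:
jog_arm(series=[{"x": -0.009, "y": 0.001, "z": 0, "rx": 0.3, "ry": 0, "rz": 0.5}, {"x": 0, "y": 0, "z": 0, "rx": 0, "ry": 0, "rz": 0}, {"x": 0, "y": 0, "z": 0, "rx": 0, "ry": 0, "rz": 0}], claw=0)

```text
time: 3.88
tool_pos: [0.5331, 0.0434, 0.1036]
ee_rot: [3.138, -0.0, 1.697]
wrist_force: [0.8, 1.0, -0.2]
width: 0.0006
```

```bash
python3 look.py 5
```

```text
[277.4, 235.4, 87.4, 56.2] 0.6 [0.53056683 0.0432837  0.082     ]
3.9833 [0.53307431 0.04335527 0.10349427] [ 3.13760269e+00 -2.58080419e-04  1.69657177e+00] 0.0005722258671850165 [ 1.08542324 -0.36314537  0.37000961]
(array([-0.00081386, -0.00119959,  0.0034893 ]), array([ 0.22860716, -0.01479967,  0.00637273]))
```

View pics/w5.png

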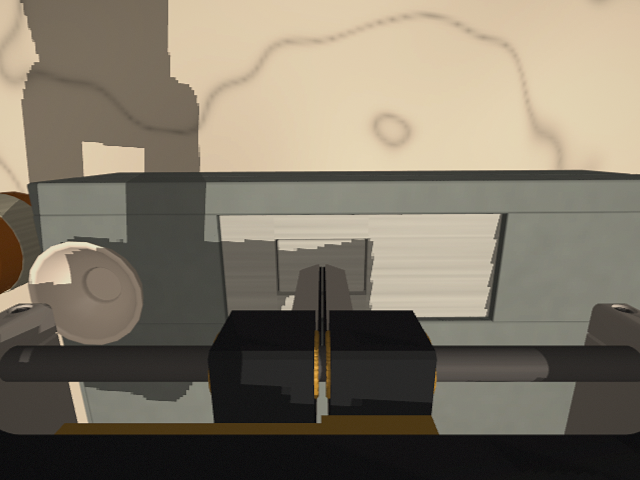

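Pad (277–367) and fingers (323) are now centred. I'll descend gently to make contact.

Request:
jog_arm(series=[{"x": 0, "y": -0.002, "z": 0.005, "rx": 0.2, "ry": 0, "rz": 0}, {"x": 0, "y": 0, "z": 0.005, "rx": 0, "ry": 0, "rz": 0}, {"x": 0, "y": 0, "z": 0.003, "rx": 0, "ry": 0, "rz": 0}, {"x": 0, "y": 0, "z": 0.003, "rx": 0, "ry": 0, "rz": 0}, {"x": 0, "y": 0, "z": 0, "rx": 0, "ry": 0, "rz": 0}], claw=0)

```text
time: 4.4
tool_pos: [0.531, 0.0427, 0.0861]
ee_rot: [3.141, -0.0, 1.696]
wrist_force: [-0.3, 1.0, -0.8]
width: 0.0001
```

Request:
jog_arm(series=[{"x": 0, "y": 0, "z": 0.002, "rx": 0, "ry": 0, "rz": 0}, {"x": 0, "y": 0, "z": 0.002, "rx": 0, "ry": 0, "rz": 0}, {"x": 0, "y": 0, "z": 0.001, "rx": 0, "ry": 0, "rz": 0}], claw=0)

```text
time: 4.65
tool_pos: [0.5309, 0.0428, 0.0809]
ee_rot: [3.141, -0.0, 1.696]
wrist_force: [-0.8, -0.1, 3.4]
width: 0.0005
```

The tip is at 0.081 with 3.4 N, so it's touching a pad that gives. I'll press on down.

Request:
jog_arm(series=[{"x": 0, "y": 0, "z": 0.002, "rx": 0, "ry": 0, "rz": 0}, {"x": 0, "y": 0, "z": 0.002, "rx": 0, "ry": 0, "rz": 0}], claw=0)

```text
time: 4.82
tool_pos: [0.5309, 0.0427, 0.0781]
ee_rot: [3.141, -0.0, 1.696]
wrist_force: [-1.8, 0.0, 4.2]
width: 0.0003
```

Request:
jog_arm(series=[{"x": 0, "y": 0, "z": 0.002, "rx": 0, "ry": 0, "rz": 0}, {"x": 0, "y": 0, "z": 0.002, "rx": 0, "ry": 0, "rz": 0}], claw=0)

```text
time: 4.98
tool_pos: [0.531, 0.0427, 0.0761]
ee_rot: [3.14, 0.0, 1.696]
wrist_force: [-6.6, 0.7, 16.6]
width: 0.0003
```

Request:
jog_arm(series=[{"x": 0, "y": 0, "z": 0.002, "rx": 0, "ry": 0, "rz": 0}], claw=0)

```text
time: 5.07
tool_pos: [0.531, 0.0428, 0.0761]
ee_rot: [3.14, 0.0, 1.696]
wrist_force: [-5.6, 0.2, 13.5]
width: 0.0003
```

```bash
python3 - <<'E'
from bench import robot,cams
import cv2
s=cams.snapshot('side');cv2.imwrite('pics/s6.png',s['img'][:,:,::-1])
o=robot.get_obs();print(o['tool_pos'],o['wrist_force'])
E
```

```text
[0.53100225 0.04276509 0.07617057] [-5.16033594  0.52187536 11.08859036]
```

View pics/s6.png

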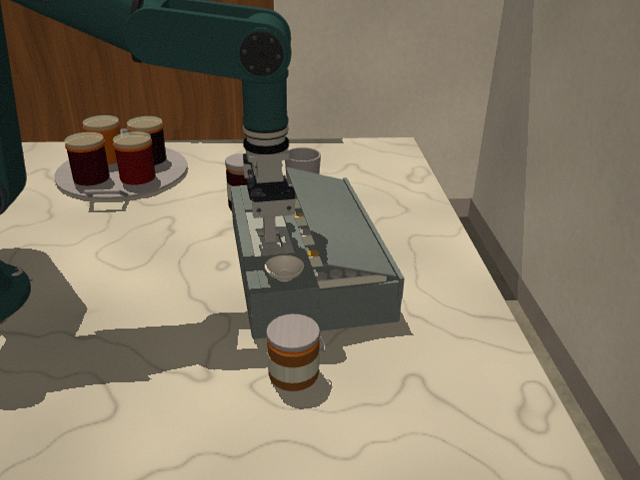

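The lid is up: its front edge is raised and the notes inside show around (300,230). The tip is against the hard stop, so I'll withdraw straight up.

Request:
jog_arm(series=[{"x": 0, "y": 0, "z": -0.003, "rx": 0, "ry": 0, "rz": 0}, {"x": 0, "y": 0, "z": -0.005, "rx": 0, "ry": 0, "rz": 0}, {"x": 0, "y": 0, "z": -0.008, "rx": 0, "ry": 0, "rz": 0}, {"x": 0, "y": 0, "z": -0.012, "rx": 0, "ry": 0, "rz": 0}, {"x": 0, "y": 0, "z": -0.015, "rx": 0, "ry": 0, "rz": 0}, {"x": 0, "y": 0, "z": -0.02, "rx": 0, "ry": 0, "rz": 0}, {"x": 0, "y": 0, "z": -0.02, "rx": 0, "ry": 0, "rz": 0}, {"x": 0, "y": -0.01, "z": -0.02, "rx": 0, "ry": 0, "rz": 0}, {"x": 0, "y": -0.02, "z": -0.02, "rx": 0, "ry": 0, "rz": 0}, {"x": 0, "y": -0.02, "z": -0.01, "rx": 0, "ry": 0, "rz": 0}, {"x": 0, "y": 0, "z": 0, "rx": 0, "ry": 0, "rz": 0}, {"x": 0, "y": 0, "z": 0, "rx": 0, "ry": 0, "rz": 0}], claw=0)

```text
time: 6.12
tool_pos: [0.4814, 0.0364, 0.2194]
ee_rot: [3.134, 0.001, 1.696]
wrist_force: [-0.6, 0.6, -0.9]
width: 0.0006
```

```bash
python3 - <<'E'
from bench import robot,cams
import cv2,numpy as np
a=[cams.snapshot(n)['img'][:,:,::-1] for n in('side','top')]
cv2.imwrite('pics/s7.png',cv2.resize(np.hstack(a),(800,300)))
cv2.imwrite('pics/s7s.png',cv2.resize(a[0][140:360,200:440],(720,600)[:2]))
o=robot.get_obs();print(o['tool_pos'],o['wrist_force'],o['qvel'].max())
E
```

```text
[0.48148498 0.03646225 0.21846224] [-0.46748424  0.23014702 -0.49015344] 0.02531090911875538
```

View pics/s7.png

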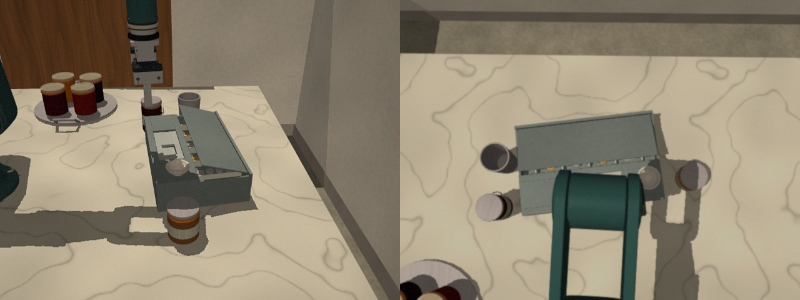

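View pics/s7s.png

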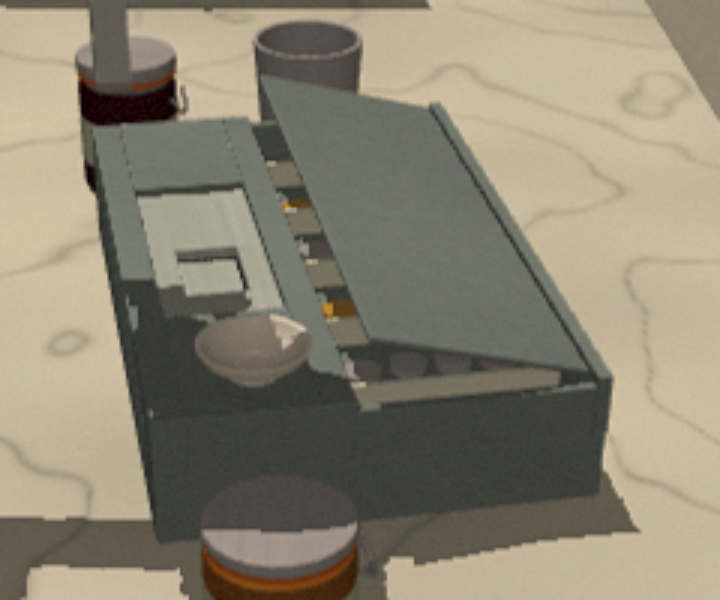

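The pad is sunk into its cut-out, the lid stands open, and the dish, jars and cup are where they were. The hand is clear.

```bash
python3 -c "
from bench import ticket
print(ticket.close_job())"
```

```text
the job is handed in; nothing more can be done
None
```

The cash box lid is popped up and was staying up by itself when I handed the job in, about 6 s into the 45 s allowed.

- **Finding the pad:** The pad's outline showed in the camera pictures at about (0.531, 0.043) m, so I went straight to it instead of feeling along the panel. The top and wrist cameras agreed to about 2 mm, but the side camera put it about 4 mm away in y.
- **Pressing it:** With the fingers shut, I felt it give at 3.4–4.2 N. I then pressed it to the hard stop, where the tip held at 0.076 m with 11–17 N.
- **Corrections on the way:** My first two move calls were refused because each row needs all six numbers. The fingers also drifted 9 mm sideways during the descent, and I corrected that before touching anything.
- **Last checks:** After I lifted the hand to about 0.22 m, the pictures showed the pad sunk in and the lid open. The dish, jars and cup looked unmoved by eye. The wrist force was close to zero, so the robot was touching nothing. I didn't measure the lid angle.

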